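# Index the inspection turntable through its unknown freewheel and bolt it

## Task

The hand lever turns this inspection turntable through a freewheel, and nobody noted which way round the freewheel was fitted: swing the lever both ways to find the way it grips, then work it to and fro until one of the two forked parts stands centred under the loupe. Push the index bolt fully home, then lean firmly on the lever in its gripping direction to make sure that the bolt holds the table. Turn the table only with its lever, do not touch it or the parts on it, and leave everything else on the bench where it is.

Things in the scene. Friction and masses are not known exactly. Their poses are not given: they have to be found in the camera images.
- unit: The indexing unit, fixed on the bench: aluminium base plate 250 (x) x 260 (y) x 16 mm. Origin: centre of its underside, on the turntable's vertical axis. Its x axis points to the loupe stand, y to the index bolt; the drive lever sticks out to -y. Two steel stop pins flank the lever 100 mm from the axis, 56 mm high. All heights below are above the bench.
- turntable: Aluminium disc, 85 mm radius, top face at 70 mm, underside at 56 mm; same origin as the unit. Four rim notches 90 degrees apart, 12.5 mm wide. In line with them, 55 mm from the axis, are screwed two upright forks (clevises 32 x 30 mm, 35 mm high) opposite each other, and between them two flat links 13 mm high. It drags (2 to 3 N at the lever's post), stays where left and does not coast.
- table_turn (a joint): Angle of the turntable, rad, counter-clockwise from above, endless. At 0 and every full turn fork a is under the loupe, at pi (and every full turn from there) fork b; at odd multiples of pi/2 a flat link is, which is wrong. Each notch is in line with a part; with a part under the loupe another notch faces the bolt.
- fork_a (a point): Middle of one fork, 55 mm from the axis, height 88 mm.
- fork_b (a point): Middle of the opposite fork, 55 mm from the axis, height 88 mm.
- loupe_spot (a point): Point under the loupe where the middle of a fork must come: 55 mm from the axis towards the unit's +x, height 88 mm. The black loupe is 31 mm in diameter, from 130 to 192 mm height, on an arm from a 12 mm steel post that stands 112 mm from the axis on the +x side.
- drive_lever: Steel lever bar 22 mm wide, top at 50 mm, on a hub under the table, about the table's axis (its origin is the unit's). A freewheel is closed in the hub: one way the lever takes the table along by the same angle, the other way it runs free (a light drag with faint clicks) and the table stays. Which way grips differs from case to case and only trying tells.
- lever_swing (a joint): Angle of the lever, rad, counter-clockwise from above, between stops at -0.45 and 0.45; at 0 it points along the unit's -y. Going over to the gripping direction, up to 0.21 rad is lost before it bites. A table driven too far cannot be brought back with the lever: it must go on to the other fork.
- lever_post (a point): Centre of the top of the lever's upright bright handle post: 150 mm from the axis, 18 mm diameter, height 50 to 116 mm. Push it either way, for instance with open fingers standing either side. Proof of the bolt: a push of about 10 N here (near 20 N the freewheel slips), held half a second, the gripping way; the lever goes solid within 0.24 rad. At its stop it proves nothing: swing it back first.
- index_bolt: Round steel bolt, 11 mm, domed end, at 63 mm height on the unit's +y axis, in a guide block 34 mm wide, up to 74 mm high, 98 to 114 mm from the axis. It enters only with a rim notch before it; the lead-in draws the table into line if the notch is within about 0.05 rad (3 mm at the fork). Origin: centre of its dome.
- bolt_travel (a joint): Travel of the index bolt in m: 0 drawn back, 0.020 fully home; it slides along the unit's -y, towards the table, with about 2 N of friction, and stays where it is left.
- bolt_knob (a point): Centre of the top of the bolt's upright bright handle post: 16 mm diameter, height 63 to 107 mm, on the unit's +y axis, 146 mm from the turntable's axis when drawn back and 126 mm when home. Push it towards the table from outside.
- crescent: Bystander: crescent-shaped aluminium arm lying flat, about 190 mm across, 12 mm thick.
- caliper: Bystander: digital caliper lying flat, 150 mm long, 18 mm high.
- spare_fork: Bystander: loose fork like those on the table, 35 mm high, on the bench.
- spare_link: Bystander: loose flat link 52 x 22 x 13 mm lying on the unit's base plate, in the corner between the bolt and the robot.
- angle_bracket: Bystander: aluminium angle bracket 60 x 40 mm, 53 mm high.
- hex_driver: Bystander: hex driver lying flat, 190 mm long, up to 30 mm high.
- cleaner: Bystander: upright bottle of 54 mm diameter, 150 mm high.
- gauge_block: Bystander: clear block 30 x 30 x 50 mm high.

How it is judged:
By the outcome, as a careful person would: the job done as asked, in the order asked, and still so for the second after the job is handed in, with the robot touching nothing.
It also fails if it takes over 72 s, if anything falls off the work surface, if the arm or the gripper's body presses on something with over 40 N, if the wrist force passes 120 N, or if a joint passes its speed limit or range.

## Robot

A 6-joint arm with a two-finger parallel gripper is mounted at the origin on the work surface. World frame = base frame: x ahead of the robot, y to its left, z up, the work surface at z = 0. Lengths are in m, angles in degrees, forces in N, time in s.
With the tool pointing down it reaches from about 0.4 to 0.825 m from the base axis. Payload 7 kg.
Tool frame: the origin (TCP) lies between the finger pads; the fingertips stand 19 mm ahead of it and the grasp point (between the pads) is the TCP (r.finger_overhang is the distance from the TCP to the fingertips, in m); z points along the fingers, y is the direction in which the jaws open and shut (so a half turn about z gives the same grasp; the last joint's range is limited). The gripper opens to 88 mm and grips with 3 to 60 N. Pads are 19 mm wide; open, the fingers measure 130 mm over their backs; the gripper's body (78 mm by 193 mm) begins 47 mm behind the grasp point.
Start: joints at [-51.274, 20.546, 0.682, 0, -70.136, -16.507], TCP at [0.255, -0.625, 0.246] pointing down, gripper open.
Joint ranges: [-176.03, 176.03], [-82.01, 121.73], [-58.28, 71.71], [-173.87, 95.51], [-174.79, -0.11], [-173.66, 173.66]. Speed limits (degrees/s): [136.94, 136.94, 172.46, 180, 180, 180].

## Interface

Orientations are given as [roll, pitch, yaw] about the fixed x, y, z axes, in that order (R = Rz(yaw) Ry(pitch) Rx(roll)).
In Python, from plant import r, optics gives the robot as it stands. The module is installed in compiled form; this text tells all that it offers.
- The arm moves only by the tool step_arm, never from a script. Its argument "increments" is a list of rows, each an object of numbers: "tx", "ty", "tz": the shift along the world's x, y, z in mm; "ax", "ay", "az": the turn, a rotation vector about the world's x, y, z in degrees; "claw": the gripper command: -1 is shut, 1 is fully open, values between are in proportion. In form: [{"tx": .., "ty": .., "tz": .., "ax": .., "ay": .., "az": .., "claw": ..}, ...]. A call has 1 to 12 rows; each row shifts and turns the commanded pose from where the row before left it; what a row does not reach is not made up. A row lasts 1/10 s, in which the tool goes at most 50 mm and 8.59 degrees, less where a joint would pass 70% of its speed; a pose out of reach is approached as far as the arm can. A call with a gripper value outside its range is refused whole. The fingers move at their own pace and stop on an object; "newtons" is the grip in N (left out, the last holds). Time passes only in rows, so rows that do not move let the fingers close. It gives the time, the measured TCP pose, the force and the opening at its end, in the units of the state.
- r.get_state(): the state, without advancing time (a new reading comes with each control period).
- optics.capture(name): name is "side" or "top"; returns a dict with "image" (420x560x3 uint8, blue, green, red), "depth" (420x560 float32, m along the optical axis (not along the pixel's ray), 0 where there is no reading), "fx", "fy", "cx", "cy" (pixels), "R" (3x3) and "t" (3): a world point X has camera coordinates R X + t. Camera axes: x right, y down, z forward; pixel columns grow to the right and rows downward; lengths in m; the calibration is good to about 2 mm. A picture is of the moment at which its call begins.
- r.close_job(): hands the job in, once; it reports no verdict.
The state is a dict: "time_s": time; "joints": joint angles; "qd": joint speeds; "joint_torque": joint torques, N m; "tcp_pos": TCP position; "eef_rot": TCP orientation; "contact_force": force on the tool from outside, world axes, zero at the start; "moment": the same for the moment, N m; "gripper_width": finger opening in m.
Only numpy, scipy, OpenCV 4.12 (cv2) and the standard library are available. Lean on these libraries where they do the work, as an engineer would, in place of code of your own. Each camera call takes 0.05 s, during which the arm holds its last target. There are 200 camera calls.

## Working session

There is one attempt and no reset: what is moved stays moved. The work goes in short steps, Python scripts to look and compute and a tool call to move; the robot and the scene stay as the last step left them, time stands still between calls to the robot, and variables do not carry over. Pictures are saved under pics/ and viewed, about 8 in all and at most 12, crops included, and the job is handed in when it is done.

Besides the shell and the picture viewer there is one more tool, called after "Emit:" by a JSON object that holds its "method" and its "body". step_arm: Moves the arm, as the interface text tells. Its arguments: {"type":"object","properties":{"increments":{"type":"array","items":{"type":"object","properties":{"tx":{"type":"number"},"ty":{"type":"number"},"tz":{"type":"number"},"ax":{"type":"number"},"ay":{"type":"number"},"az":{"type":"number"},"claw":{"type":"number"}}}},"newtons":{"type":"number"}},"required":["increments"]}

```bash
mkdir -p pics; cat > h.py <<'E'
import numpy as np, cv2
from plant import r, optics
def cap(n,f):
    c=optics.capture(n); cv2.imwrite('pics/'+f+'.png',c['image']); np.savez('pics/'+f+'.npz',**{k:c[k] for k in c}); return c
def px(c,u,v,z=None):
    R,t=np.array(c['R']),np.array(c['t']); d=R.T@np.array([(u-c['cx'])/c['fx'],(v-c['cy'])/c['fy'],1]); o=-R.T@t
    s=(z-o[2])/d[2] if z is not None else c['depth'][int(v),int(u)]
    return o+s*d
def proj(c,X):
    p=np.array(c['R'])@np.array(X)+np.array(c['t']); return c['fx']*p[0]/p[2]+c['cx'],c['fy']*p[1]/p[2]+c['cy']
E
python3 - <<'E'
from h import *
a=cap('top','t0');b=cap('side','s0')
for c in(a,b):print(c['fx'],-c['R'].T@c['t'],c['R'])
s=r.get_state();print(s)
E
```

```text
462.7166877478597 [ 0.4568214  -0.02500978  1.2341338 ] [[ 0.00463292 -0.99996404 -0.00710248]
 [-0.99665081 -0.00403745 -0.08167534]
 [ 0.08164373  0.00745709 -0.99663368]]
388.47788959571915 [0.4797324  0.5403905  0.76288889] [[-0.99211054 -0.12401101  0.01838329]
 [-0.10684795  0.75972071 -0.64141091]
 [ 0.06557584 -0.63831474 -0.76697725]]
{'time_s': 0.1, 'joints': array([-5.12750806e+01,  2.05872460e+01,  6.39183210e-01, -1.82945240e-02,
       -7.01348400e+01, -1.65075057e+01]), 'qd': array([ 0.09228254, -0.10134022,  0.12547053,  0.07265039,  0.0368162 ,
       -0.06027311]), 'joint_torque': array([-1.59800984e-03, -5.84162879e+01,  2.93750507e+01,  7.01554075e+00,
        1.01540732e-02, -5.22819369e-05]), 'tcp_pos': array([ 0.25506821, -0.62451567,  0.24471677]), 'eef_rot': array([ 1.79915627e+02, -7.06825225e-03, -1.57788810e+02]), 'contact_force': array([ 0.25571735,  0.1962365 , -0.33533913]), 'moment': array([ 0.03075985, -0.04640011,  0.05922219]), 'gripper_width': 0.0875417516243995}
```

View pics/t0.png

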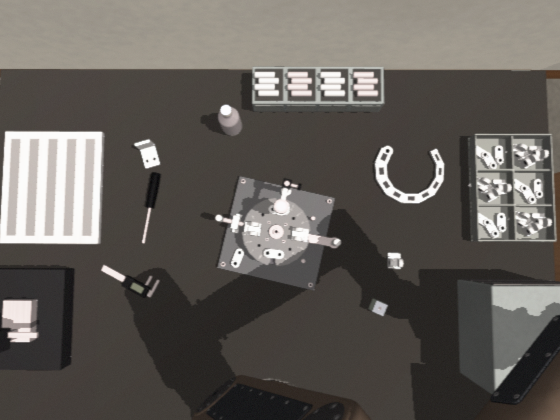

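View pics/s0.png

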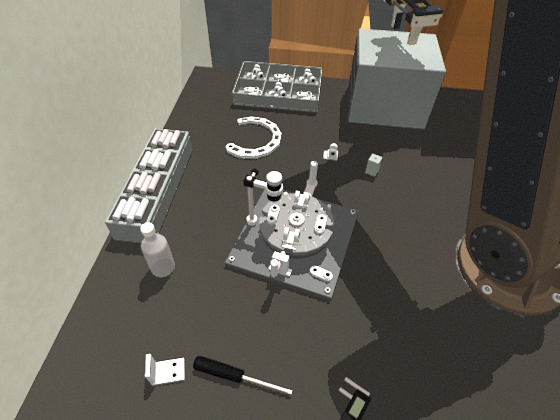

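The top picture shows the unit centred near (277,232), with the loupe above it at (284,200), the bolt knob at left (219,218) and the lever post at right (337,242). The forks now stand towards the bolt and towards the lever. I'll enlarge this area.

```bash
python3 - <<'E'
from h import *
c=np.load('pics/t0.npz')
im=c['image'][165:300,190:370]; cv2.imwrite('pics/t0c.png',cv2.resize(im,None,fx=4.4,fy=4.4,interpolation=cv2.INTER_CUBIC))
for n,u,v,z in[('cornerTL',242,178,.016),('TR',334,185,.016),('BL',219,265,.016),('BR',313,289,.016),('hub',277,232,.07),('post',337,242,.116),('knob',219,218,.107)]:
    print(n,px(c,u,v,z),px(c,u,v))
E
```

```text
cornerTL [0.645492   0.07749701 0.016     ] [0.64563973 0.07757727 0.01504622]
TR [ 0.62762027 -0.16678596  0.016     ] [ 0.62939118 -0.16825595  0.00336991]
BL [0.41530989 0.13528111 0.016     ] [0.41531524 0.13526043 0.0161571 ]
BR [ 0.35438451 -0.11066271  0.016     ] [ 0.3545445  -0.11052893  0.01790251]
hub [ 0.50035434 -0.01661097  0.07      ] [ 0.49976594 -0.01672449  0.08573465]
post [ 0.47517904 -0.16161798  0.116     ] [ 0.47512685 -0.16122954  0.11917932]
knob [0.53255047 0.12500462 0.107     ] [0.5324697  0.12484462 0.10820218]
```

View pics/t0c.png

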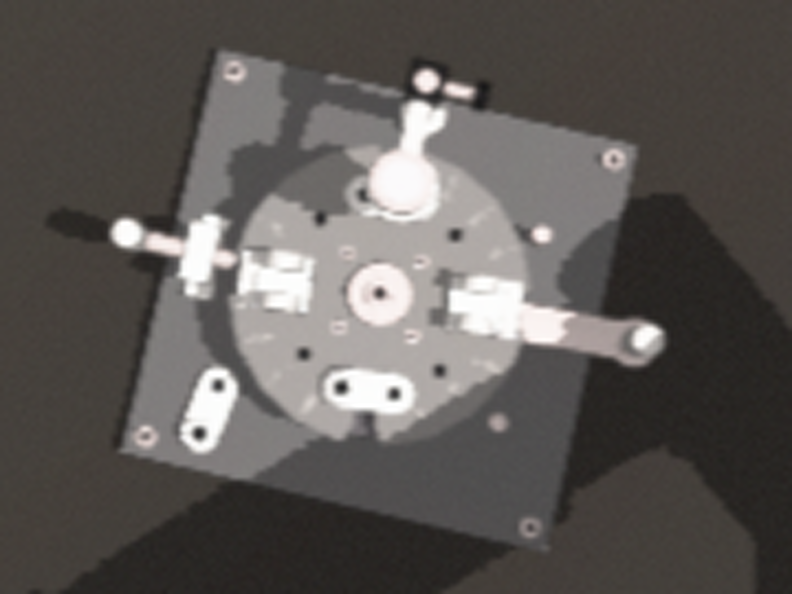

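The crop shows the plate corners at (217,50), (637,147), (549,549) and (120,452), and the hub at (379,293). The knob top is at (127,234) and the post top at (648,338). The forks are at (277,281) and (485,305), with a link under the loupe, so it needs about 90° of turning.

```bash
cat >> h.py <<'E'
def cr(c,x,y,z): return px(c,190+x/4.4,165+y/4.4,z)
E
python3 - <<'E'
from h import *
c=np.load('pics/t0.npz')
P=[cr(c,*p,.016) for p in[(217,50),(637,147),(549,549),(120,452)]]
print('ctr',np.mean(P,0))
d=P[0]-P[3]+P[1]-P[2]; print('yaw x',np.degrees(np.arctan2(d[1],d[0])))
d=P[0]-P[1]+P[3]-P[2]; print('yaw y-90',np.degrees(np.arctan2(d[1],d[0]))-90)
h=cr(c,379,293,.085);k=cr(c,127,234,.107);p=cr(c,648,338,.116)
print(h,k,p)
f1=cr(c,277,281,.1);f2=cr(c,485,305,.1)
for n,q in(('knob',k),('post',p),('f1',f1),('f2',f2)):
  e=q-h;print(n,q,np.hypot(*e[:2]),np.degrees(np.arctan2(e[1],e[0])))
E
```

```text
ctr [ 0.50058473 -0.01488121  0.016     ]
yaw x -12.695105894775452
yaw y-90 -12.61588407901175
[ 0.50079953 -0.01457003  0.085     ] [0.53210388 0.12533149 0.107     ] [ 0.47561921 -0.1622771   0.116     ]
knob [0.53210388 0.12533149 0.107     ] 0.1433610792375229 77.38726527935421
post [ 0.47561921 -0.1622771   0.116     ] 0.1498379986641756 -99.67447877929666
f1 [0.50666509 0.04218439 0.1       ] 0.057056722946068505 84.09944332491463
f2 [ 0.49380642 -0.07372704  0.1       ] 0.05956891221026056 -96.74179929721616
```

Emit:
{"method": "step_arm", "body": {"increments": [{"tz":30},{"tx":20,"ty":40,"az":7.9,"claw":0.2},{"tx":20,"ty":40,"az":7.9},{"tx":20,"ty":40,"az":7.9},{"tx":20,"ty":40,"az":7.9},{"tx":20,"ty":40,"az":7.9},{"tx":20,"ty":40,"az":7.9},{"tx":20,"ty":40,"az":7.8},{"tx":20,"ty":40},{"tx":20,"ty":40},{"tx":20,"ty":40},{"tx":20,"ty":40}]}}

```text
$.increments[0]: bad value
```

Emit:
{"method": "step_arm", "body": {"increments": [{},{}]}}

```text
$.increments[0]: bad value
```

Emit:
{"method": "step_arm", "body": {"increments": [{"tx":0,"ty":0,"tz":30,"ax":0,"ay":0,"az":0,"claw":0.2},{"tx":20,"ty":40,"tz":0,"ax":0,"ay":0,"az":7.9,"claw":0.2},{"tx":20,"ty":40,"tz":0,"ax":0,"ay":0,"az":7.9,"claw":0.2},{"tx":20,"ty":40,"tz":0,"ax":0,"ay":0,"az":7.9,"claw":0.2},{"tx":20,"ty":40,"tz":0,"ax":0,"ay":0,"az":7.9,"claw":0.2},{"tx":20,"ty":40,"tz":0,"ax":0,"ay":0,"az":7.9,"claw":0.2},{"tx":20,"ty":40,"tz":0,"ax":0,"ay":0,"az":7.9,"claw":0.2},{"tx":20,"ty":40,"tz":0,"ax":0,"ay":0,"az":7.8,"claw":0.2},{"tx":20,"ty":40,"tz":0,"ax":0,"ay":0,"az":0,"claw":0.2},{"tx":20,"ty":40,"tz":0,"ax":0,"ay":0,"az":0,"claw":0.2},{"tx":20,"ty":40,"tz":0,"ax":0,"ay":0,"az":0,"claw":0.2},{"tx":0,"ty":0,"tz":0,"ax":0,"ay":0,"az":0,"claw":0.2}]}}

```text
time_s: 1.3
tcp_pos: [0.457, -0.2211, 0.2755]
eef_rot: [-180.0, 0.0, -102.3]
contact_force: [-0.1, -0.1, 0.5]
gripper_width: 0.0524
```

Emit:
{"method": "step_arm", "body": {"increments": [{"tx":9,"ty":29,"tz":0,"ax":0,"ay":0,"az":-0.3,"claw":0.2},{"tx":9.6,"ty":30,"tz":0,"ax":0,"ay":0,"az":0,"claw":0.2},{"tx":0,"ty":0,"tz":-40,"ax":0,"ay":0,"az":0,"claw":0.2},{"tx":0,"ty":0,"tz":-40,"ax":0,"ay":0,"az":0,"claw":0.2},{"tx":0,"ty":0,"tz":-40,"ax":0,"ay":0,"az":0,"claw":0.2},{"tx":0,"ty":0,"tz":-30,"ax":0,"ay":0,"az":0,"claw":0.2},{"tx":0,"ty":0,"tz":-30,"ax":0,"ay":0,"az":0,"claw":0.2},{"tx":0,"ty":0,"tz":0,"ax":0,"ay":0,"az":0,"claw":-0.3},{"tx":0,"ty":0,"tz":0,"ax":0,"ay":0,"az":0,"claw":-0.3},{"tx":0,"ty":0,"tz":0,"ax":0,"ay":0,"az":0,"claw":-0.3}]}}

```text
time_s: 2.3
tcp_pos: [0.4749, -0.1661, 0.0971]
eef_rot: [-179.9, 0.0, -102.9]
contact_force: [-0.2, -0.6, 0.2]
gripper_width: 0.0344
```

```bash
python3 - <<'E'
from h import *
a=cap('top','t1');b=cap('side','s1')
A=cv2.resize(a['image'][165:300,190:370],(560,420));B=cv2.resize(b['image'][150:300,200:400],(560,420))
cv2.imwrite('pics/m1.png',cv2.resize(np.hstack([A,B]),(800,300)))
print(r.get_state()['tcp_pos'],r.get_state()['contact_force'])
E
```

```text
[ 0.47490369 -0.16595194  0.09719956] [-0.09245431  0.06271669  0.4024144 ]
```

View pics/m1.png

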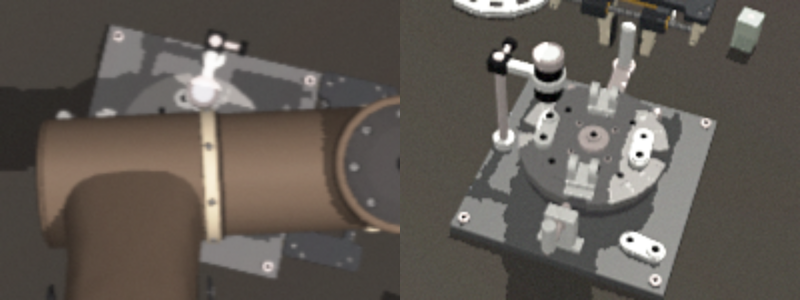

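The side view shows the table plainly. The post (628,30–80 in the mosaic) stands between the fingers (605 and 648). The two forks lie on the bolt-to-lever line. I'll check the fingertip height by projection.

```bash
python3 - <<'E'
from h import *
c=np.load('pics/s1.npz')
T=np.array([.4749,-.166,.078])
u=np.array([.976,-.219,0])
for X in(T,T+u*.02,T-u*.02,[.4756,-.1623,.116],[.4756,-.1623,.05]):
  q=proj(c,X);print((q[0]-200)*2+400,(q[1]-150)*2)
for x,y in((628,25),(605,45),(648,50)): print(px(c,200+(x-400)/2,150+y/2))
E
```

```text
624.1513930344419 44.56951437574162
608.963441243369 40.598323423352554
639.4667453036435 48.574016707639544
625.8938564699006 24.200110122999604
621.6255194364674 62.2140486327458
[ 0.47295729 -0.16176864  0.11552499]
[ 0.50078379 -0.23954593  0.00216669]
[ 0.44535402 -0.14653039  0.0917641 ]
```

```bash
python3 - <<'E'
import numpy as np
a=np.radians(np.arange(-130,-70,4.));P=np.c_[500.6+152*np.cos(a),-14.7+152*np.sin(a)]
for i in range(len(a)): print(round(np.degrees(a[i])),round(np.degrees(a[i])+102.65,1),P[i].round(1),(P[i]-P[i-1]).round(1))
E
```

```text
-130 -27.3 [ 402.9 -131.1] [-139.6   29.7]
-126 -23.3 [ 411.3 -137.7] [ 8.4 -6.5]
-122 -19.3 [ 420.1 -143.6] [ 8.8 -5.9]
-118 -15.4 [ 429.2 -148.9] [ 9.2 -5.3]
-114 -11.4 [ 438.8 -153.6] [ 9.5 -4.7]
-110 -7.3 [ 448.6 -157.5] [ 9.8 -4. ]
-106 -3.3 [ 458.7 -160.8] [10.1 -3.3]
-102 0.7 [ 469.  -163.4] [10.3 -2.6]
-98 4.7 [ 479.4 -165.2] [10.4 -1.8]
-94 8.7 [ 490.  -166.3] [10.6 -1.1]
-90 12.7 [ 500.6 -166.7] [10.6 -0.4]
-86 16.7 [ 511.2 -166.3] [10.6  0.4]
-82 20.7 [ 521.8 -165.2] [10.6  1.1]
-78 24.7 [ 532.2 -163.4] [10.4  1.8]
-74 28.7 [ 542.5 -160.8] [10.3  2.6]
```

Emit:
{"method": "step_arm", "body": {"increments": [{"tx":10.6,"ty":-1.2,"tz":0,"ax":0,"ay":0,"az":4,"claw":-0.3},{"tx":10.6,"ty":-0.7,"tz":0,"ax":0,"ay":0,"az":4,"claw":-0.3},{"tx":10.6,"ty":0,"tz":0,"ax":0,"ay":0,"az":4,"claw":-0.3},{"tx":10.6,"ty":0.7,"tz":0,"ax":0,"ay":0,"az":4,"claw":-0.3},{"tx":0,"ty":0,"tz":0,"ax":0,"ay":0,"az":0,"claw":-0.3}]}}

```text
time_s: 2.9
tcp_pos: [0.5178, -0.1671, 0.0967]
eef_rot: [-179.9, -0.0, -86.8]
contact_force: [-0.7, 1.4, -0.4]
gripper_width: 0.0306
```

```bash
python3 - <<'E'
from h import *
a=np.load('pics/s1.npz');b=cap('side','s2')
A,B=[cv2.resize(x['image'][175:265,240:345],(400,343),interpolation=cv2.INTER_CUBIC) for x in(a,b)]
cv2.imwrite('pics/m2.png',np.hstack([A,B]))
s=r.get_state();print(s['tcp_pos'],s['contact_force'])
E
```

```text
[ 0.51690015 -0.16703186  0.09642085] [ 0.04770741 -0.1561741  -0.2697801 ]
```

View pics/m2.png

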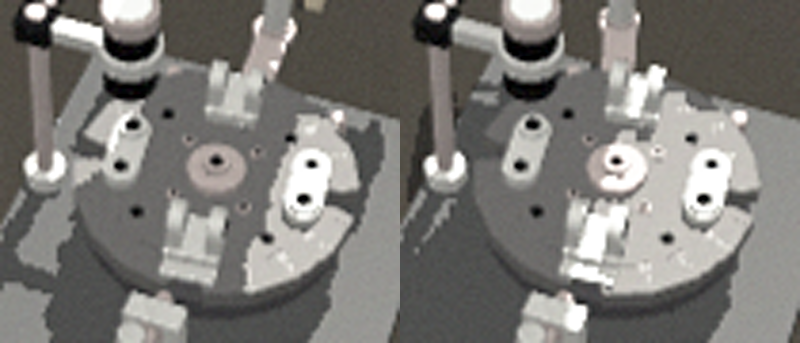

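The lever swung about 13° counter-clockwise and the table stayed put, in line with free running that way. I'll go nearly to the stop, then back clockwise.

Emit:
{"method": "step_arm", "body": {"increments": [{"tx":9.2,"ty":1.0,"tz":0,"ax":0,"ay":0,"az":3.5,"claw":-0.3},{"tx":9.2,"ty":1.8,"tz":0,"ax":0,"ay":0,"az":3.5,"claw":-0.3},{"tx":0,"ty":0,"tz":0,"ax":0,"ay":0,"az":0,"claw":-0.3}]}}

```text
time_s: 3.25
tcp_pos: [0.5351, -0.1642, 0.0961]
eef_rot: [-179.9, -0.0, -79.9]
contact_force: [-0.4, -1.5, -0.0]
gripper_width: 0.0304
```

Emit:
{"method": "step_arm", "body": {"increments": [{"tx":-10.9,"ty":-2.1,"tz":0,"ax":0,"ay":0,"az":-4.2,"claw":-0.3},{"tx":-11.1,"ty":-1.3,"tz":0,"ax":0,"ay":0,"az":-4.2,"claw":-0.3},{"tx":-11.1,"ty":-0.5,"tz":0,"ax":0,"ay":0,"az":-4.2,"claw":-0.3},{"tx":-11.1,"ty":0.3,"tz":0,"ax":0,"ay":0,"az":-4.2,"claw":-0.3},{"tx":-11.1,"ty":1.1,"tz":0,"ax":0,"ay":0,"az":-4.2,"claw":-0.3},{"tx":-11.0,"ty":2.0,"tz":0,"ax":0,"ay":0,"az":-4.2,"claw":-0.3},{"tx":-10.8,"ty":2.7,"tz":0,"ax":0,"ay":0,"az":-4.2,"claw":-0.3},{"tx":-10.6,"ty":3.5,"tz":0,"ax":0,"ay":0,"az":-4.2,"claw":-0.3},{"tx":0,"ty":0,"tz":0,"ax":0,"ay":0,"az":0,"claw":-0.3}]}}

```text
time_s: 4.15
tcp_pos: [0.4458, -0.1584, 0.0962]
eef_rot: [-179.9, 0.0, -113.7]
contact_force: [0.6, 0.2, 0.8]
gripper_width: 0.0307
```

```bash
python3 - <<'E'
from h import *
b=cap('side','s3')
a=np.load('pics/s1.npz')
A,B=[cv2.resize(x['image'][175:265,240:345],(400,343),interpolation=cv2.INTER_CUBIC) for x in(a,b)]
cv2.imwrite('pics/m3.png',np.hstack([A,B]))
s=r.get_state();print(s['tcp_pos'],s['contact_force'])
E
```

```text
[ 0.44641919 -0.15854584  0.09614076] [ 0.64012118 -0.40804405 -0.12359866]
```

View pics/m3.png

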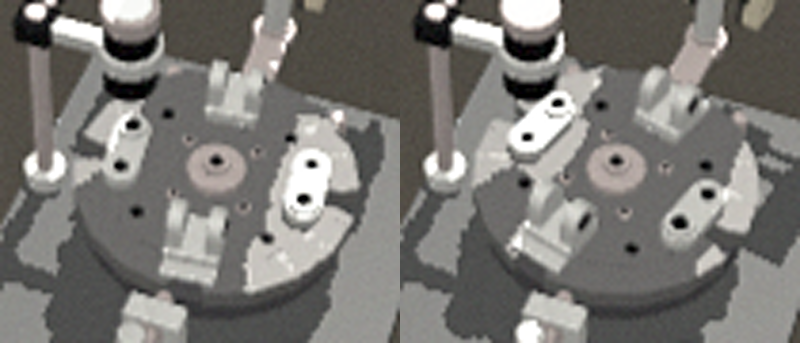

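Clockwise grips: the near fork moved left, towards the loupe side. I'll measure the table angle from the link holes before at (134,124), (120,166), (312,163) and (303,200), and after at (158,103), (127,138), (307,194) and (280,222).

```bash
cat >> h.py <<'E'
YAW=-12.65
def ang(c,L,R):
    f=lambda p:px(c,240+p[0]/3.81,175+p[1]/3.81,.083)[:2]
    l=(f(L[0])+f(L[1]))/2; q=(f(R[0])+f(R[1]))/2; d=l-q
    print('ctr',(l+q)/2,np.linalg.norm(d),'loupe-side link, unit angle',np.degrees(np.arctan2(d[1],d[0]))-YAW)
E
python3 - <<'E'
from h import *
ang(np.load('pics/s1.npz'),[(134,124),(120,166)],[(312,163),(303,200)])
ang(np.load('pics/s3.npz'),[(158,103),(127,138)],[(307,194),(280,222)])
E
```

```text
ctr [ 0.4985102  -0.01050907] 0.10914718805328624 loupe-side link, unit angle 5.903096251340577
ctr [ 0.49857776 -0.01033038] 0.10898350426043728 loupe-side link, unit angle -16.90384918178608
```

Emit:
{"method": "step_arm", "body": {"increments": [{"tx":-10.3,"ty":4.3,"tz":0,"ax":0,"ay":0,"az":-4.2,"claw":-0.3},{"tx":-9.9,"ty":5.0,"tz":0,"ax":0,"ay":0,"az":-4.2,"claw":-0.3},{"tx":-9.5,"ty":5.7,"tz":0,"ax":0,"ay":0,"az":-4.2,"claw":-0.3},{"tx":-9.1,"ty":6.4,"tz":0,"ax":0,"ay":0,"az":-4.2,"claw":-0.3},{"tx":0,"ty":0,"tz":0,"ax":0,"ay":0,"az":0,"claw":-0.3}]}}

```text
time_s: 4.7
tcp_pos: [0.4078, -0.137, 0.0959]
eef_rot: [-180.0, 0.0, -130.3]
contact_force: [0.1, 0.0, 0.8]
gripper_width: 0.0307
```

Emit:
{"method": "step_arm", "body": {"increments": [{"tx":9.1,"ty":-6.4,"tz":0,"ax":0,"ay":0,"az":4.2,"claw":-0.3},{"tx":9.5,"ty":-5.7,"tz":0,"ax":0,"ay":0,"az":4.2,"claw":-0.3},{"tx":9.9,"ty":-5.0,"tz":0,"ax":0,"ay":0,"az":4.2,"claw":-0.3},{"tx":10.3,"ty":-4.3,"tz":0,"ax":0,"ay":0,"az":4.2,"claw":-0.3},{"tx":10.6,"ty":-3.5,"tz":0,"ax":0,"ay":0,"az":4.2,"claw":-0.3},{"tx":10.8,"ty":-2.7,"tz":0,"ax":0,"ay":0,"az":4.2,"claw":-0.3},{"tx":11.0,"ty":-2.0,"tz":0,"ax":0,"ay":0,"az":4.2,"claw":-0.3},{"tx":11.1,"ty":-1.1,"tz":0,"ax":0,"ay":0,"az":4.2,"claw":-0.3},{"tx":11.1,"ty":-0.3,"tz":0,"ax":0,"ay":0,"az":4.2,"claw":-0.3},{"tx":11.1,"ty":0.5,"tz":0,"ax":0,"ay":0,"az":4.2,"claw":-0.3},{"tx":11.1,"ty":1.3,"tz":0,"ax":0,"ay":0,"az":4.2,"claw":-0.3},{"tx":10.9,"ty":2.1,"tz":0,"ax":0,"ay":0,"az":4.2,"claw":-0.3}]}}

```text
time_s: 5.9
tcp_pos: [0.5346, -0.1648, 0.095]
eef_rot: [179.9, 0.0, -79.6]
contact_force: [-2.0, 0.2, 1.3]
gripper_width: 0.0305
```

Emit:
{"method": "step_arm", "body": {"increments": [{"tx":0,"ty":0,"tz":0,"ax":0,"ay":0,"az":0,"claw":-0.3},{"tx":-10.9,"ty":-2.1,"tz":0,"ax":0,"ay":0,"az":-4.2,"claw":-0.3},{"tx":-11.1,"ty":-1.3,"tz":0,"ax":0,"ay":0,"az":-4.2,"claw":-0.3},{"tx":-11.1,"ty":-0.5,"tz":0,"ax":0,"ay":0,"az":-4.2,"claw":-0.3},{"tx":-11.1,"ty":0.3,"tz":0,"ax":0,"ay":0,"az":-4.2,"claw":-0.3},{"tx":-11.1,"ty":1.1,"tz":0,"ax":0,"ay":0,"az":-4.2,"claw":-0.3},{"tx":-11.0,"ty":2.0,"tz":0,"ax":0,"ay":0,"az":-4.2,"claw":-0.3},{"tx":-10.8,"ty":2.7,"tz":0,"ax":0,"ay":0,"az":-4.2,"claw":-0.3},{"tx":-10.6,"ty":3.5,"tz":0,"ax":0,"ay":0,"az":-4.2,"claw":-0.3},{"tx":-10.3,"ty":4.3,"tz":0,"ax":0,"ay":0,"az":-4.2,"claw":-0.3},{"tx":-9.9,"ty":5.0,"tz":0,"ax":0,"ay":0,"az":-4.2,"claw":-0.3},{"tx":0,"ty":0,"tz":0,"ax":0,"ay":0,"az":0,"claw":-0.3}]}}

```text
time_s: 7.1
tcp_pos: [0.4258, -0.1492, 0.0957]
eef_rot: [180.0, 0.0, -122.0]
contact_force: [1.7, 0.0, 0.4]
gripper_width: 0.0311
```

```bash
python3 - <<'E'
from h import *
b=cap('side','s4')
cv2.imwrite('pics/m4.png',cv2.resize(b['image'][175:265,240:345],None,fx=6,fy=6,interpolation=cv2.INTER_CUBIC))
s=r.get_state();print(s['tcp_pos'],s['contact_force'])
E
```

```text
[ 0.42636064 -0.149325    0.09572462] [-0.04307055  0.15725202 -1.69306233]
```

View pics/m4.png

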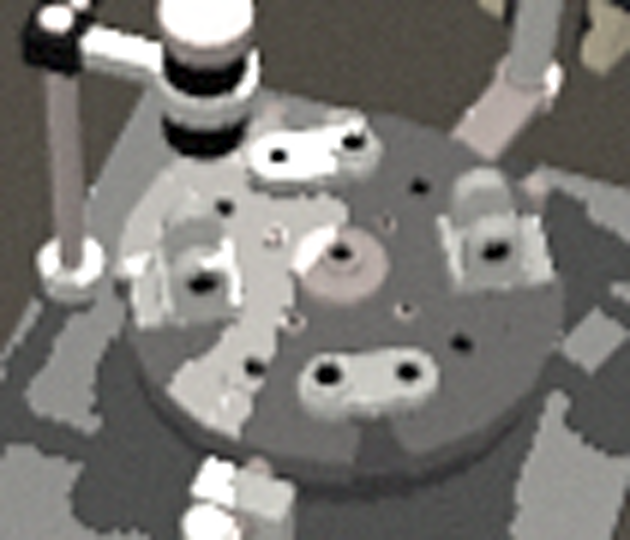

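A fork (200,280) is nearing the loupe. The link holes are at (278,155), (352,140) far and (327,374), (407,372) near, at 6× scale.

```bash
python3 - <<'E'
from h import *
k=3.81/6
ang(np.load('pics/s4.npz'),[(278*k,155*k),(352*k,140*k)],[(327*k,374*k),(407*k,372*k)])
p=np.array([425.8,-149.2])-[500.6,-14.7];print(np.degrees(np.arctan2(p[1],p[0])))
E
```

```text
ctr [ 0.49889335 -0.01080291] 0.10955642329519304 loupe-side link, unit angle -61.54569182827775
-119.07991621207806
```

```bash
cat >> h.py <<'E'
def tang(c,lo=-180,hi=180):
    g=cv2.cvtColor(c['image'],cv2.COLOR_BGR2GRAY).astype(np.float32); g=cv2.resize(g,None,fx=4,fy=4,interpolation=cv2.INTER_CUBIC)
    best=[]
    for th in np.arange(lo,hi,.25):
        s=0
        for side in(0,180):
            a=np.radians(th+YAW+side); e=np.array([np.cos(a),np.sin(a)]); n=np.array([-e[1],e[0]])
            for k in(-1,1):
                o=np.array([.4987,-.0106])+.0546*e+k*SEP*n
                def I(x): u,v=proj(c,[*x,.083]); return cv2.getRectSubPix(g,(5,5),(u*4+1.5,v*4+1.5)).mean()
                s+=min(80,np.mean([I(o+.0068*w) for w in(e,-e,n,-n)])-I(o))
        best.append((s,th))
    best.sort(reverse=True); return best[:3]
SEP=.0125
E
python3 - <<'E'
from h import *
f=lambda c,p,k:px(c,240+p[0]/k,175+p[1]/k,.083)
c=np.load('pics/s4.npz')
print(np.linalg.norm(f(c,(278,155),6)-f(c,(352,140),6)),np.linalg.norm(f(c,(327,374),6)-f(c,(407,372),6)))
for n,lo in(('s1',-20),('s3',-45),('s4',-90)): print(tang(np.load(f'pics/{n}.npz'),lo,lo+60))
E
```

```text
0.03020873890068374 0.028926848553680263
[(np.float32(267.6353), np.float64(5.5)), (np.float32(267.29706), np.float64(5.25)), (np.float32(266.74536), np.float64(5.0))]
[(np.float32(193.95123), np.float64(-17.0)), (np.float32(189.10788), np.float64(-16.75)), (np.float32(184.56557), np.float64(-17.25))]
[(np.float32(313.21338), np.float64(-61.25)), (np.float32(311.49002), np.float64(-61.5)), (np.float32(302.1122), np.float64(-61.0))]
```

Emit:
{"method": "step_arm", "body": {"increments": [{"tx":9.9,"ty":-5.0,"tz":0,"ax":0,"ay":0,"az":4.2,"claw":-0.3},{"tx":10.3,"ty":-4.3,"tz":0,"ax":0,"ay":0,"az":4.2,"claw":-0.3},{"tx":10.6,"ty":-3.5,"tz":0,"ax":0,"ay":0,"az":4.2,"claw":-0.3},{"tx":10.8,"ty":-2.7,"tz":0,"ax":0,"ay":0,"az":4.2,"claw":-0.3},{"tx":11.0,"ty":-2.0,"tz":0,"ax":0,"ay":0,"az":4.2,"claw":-0.3},{"tx":11.1,"ty":-1.1,"tz":0,"ax":0,"ay":0,"az":4.2,"claw":-0.3},{"tx":11.1,"ty":-0.3,"tz":0,"ax":0,"ay":0,"az":4.2,"claw":-0.3},{"tx":11.1,"ty":0.5,"tz":0,"ax":0,"ay":0,"az":4.2,"claw":-0.3},{"tx":11.1,"ty":1.3,"tz":0,"ax":0,"ay":0,"az":4.2,"claw":-0.3},{"tx":10.9,"ty":2.1,"tz":0,"ax":0,"ay":0,"az":4.2,"claw":-0.3},{"tx":0,"ty":0,"tz":0,"ax":0,"ay":0,"az":0,"claw":-0.3}]}}

```text
time_s: 8.25
tcp_pos: [0.5358, -0.1645, 0.0951]
eef_rot: [180.0, -0.0, -79.7]
contact_force: [-0.1, 0.6, -0.5]
gripper_width: 0.0304
```

Emit:
{"method": "step_arm", "body": {"increments": [{"tx":-10.9,"ty":-2.1,"tz":0,"ax":0,"ay":0,"az":-4.2,"claw":-0.3},{"tx":-11.1,"ty":-1.3,"tz":0,"ax":0,"ay":0,"az":-4.2,"claw":-0.3},{"tx":-11.1,"ty":-0.5,"tz":0,"ax":0,"ay":0,"az":-4.2,"claw":-0.3},{"tx":-11.1,"ty":0.3,"tz":0,"ax":0,"ay":0,"az":-4.2,"claw":-0.3},{"tx":-11.1,"ty":1.1,"tz":0,"ax":0,"ay":0,"az":-4.2,"claw":-0.3},{"tx":-11.0,"ty":2.0,"tz":0,"ax":0,"ay":0,"az":-4.2,"claw":-0.3},{"tx":-10.8,"ty":2.7,"tz":0,"ax":0,"ay":0,"az":-4.2,"claw":-0.3},{"tx":0,"ty":0,"tz":0,"ax":0,"ay":0,"az":0,"claw":-0.3}]}}

```text
time_s: 9.05
tcp_pos: [0.4565, -0.1621, 0.0957]
eef_rot: [180.0, 0.0, -109.4]
contact_force: [0.1, 0.3, 0.4]
gripper_width: 0.0305
```

```bash
python3 - <<'E'
from h import *
c=cap('side','s5');print(tang(c,-110,-50))
s=r.get_state()['tcp_pos']*1000-[500.6,-14.7,0];print(np.degrees(np.arctan2(s[1],s[0])))
E
```

```text
[(np.float32(304.45218), np.float64(-73.0)), (np.float32(299.5526), np.float64(-73.25)), (np.float32(295.70236), np.float64(-72.75))]
-106.42831721124033
```

Emit:
{"method": "step_arm", "body": {"increments": [{"tx":-10.1,"ty":3.3,"tz":0,"ax":0,"ay":0,"az":-4,"claw":-0.3},{"tx":-9.8,"ty":4.0,"tz":0,"ax":0,"ay":0,"az":-4,"claw":-0.3},{"tx":-9.5,"ty":4.7,"tz":0,"ax":0,"ay":0,"az":-4,"claw":-0.3},{"tx":-6.9,"ty":4.0,"tz":0,"ax":0,"ay":0,"az":-3,"claw":-0.3},{"tx":0,"ty":0,"tz":0,"ax":0,"ay":0,"az":0,"claw":-0.3}]}}

```text
time_s: 9.6
tcp_pos: [0.4212, -0.146, 0.0958]
eef_rot: [-180.0, 0.0, -124.2]
contact_force: [0.6, -0.0, 0.0]
gripper_width: 0.0307
```

```bash
sed -i s/SEP=.0125/SEP=.0148/ h.py; python3 - <<'E'
from h import *
print(tang(np.load('pics/s1.npz'),-10,20)[:1],tang(np.load('pics/s5.npz'),-90,-60)[:1])
c=cap('side','s6');print(tang(c,-110,-70))
s=r.get_state()['tcp_pos']*1000-[500.6,-14.7,0];print(np.degrees(np.arctan2(s[1],s[0])))
E
```

```text
[(320, np.float64(7.0))] [(320, np.float64(-71.5))]
[(320, np.float64(-87.0)), (320, np.float64(-87.25)), (320, np.float64(-87.5))]
-121.06829511260337
```

Emit:
{"method": "step_arm", "body": {"increments": [{"tx":-3.4,"ty":2.1,"tz":0,"ax":0,"ay":0,"az":-1.5,"claw":-0.3},{"tx":0,"ty":0,"tz":0,"ax":0,"ay":0,"az":0,"claw":-0.3}]}}

```text
time_s: 9.85
tcp_pos: [0.4184, -0.1441, 0.0956]
eef_rot: [-180.0, 0.0, -125.7]
contact_force: [-0.0, -0.9, 0.5]
gripper_width: 0.0307
```

```bash
sed -i 's/min(80,/min(300,/' h.py; python3 - <<'E'
from h import *
for n in('s4','s5','s6'):print(tang(np.load(f'pics/{n}.npz'),-110,-50)[:2])
c=cap('side','s7');print(tang(c,-110,-70))
cv2.imwrite('pics/m7.png',cv2.resize(c['image'][175:265,240:345],None,fx=6,fy=6,interpolation=cv2.INTER_CUBIC))
print(r.get_state()['tcp_pos'])
E
```

```text
[(np.float32(704.10657), np.float64(-61.25)), (np.float32(701.1991), np.float64(-61.0))]
[(np.float32(593.05676), np.float64(-73.0)), (np.float32(591.16473), np.float64(-73.25))]
[(np.float32(637.3685), np.float64(-87.5)), (np.float32(636.6013), np.float64(-87.75))]
[(np.float32(656.32544), np.float64(-88.5)), (np.float32(656.24536), np.float64(-88.75)), (np.float32(653.16766), np.float64(-88.25))]
[ 0.41840798 -0.14414063  0.09564428]
```

View pics/m7.png

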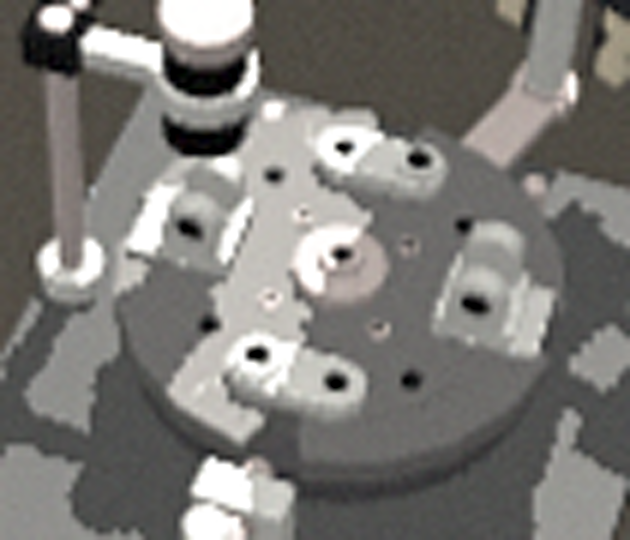

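The fork is under the loupe about 1.5° short, with the notch facing the bolt. I'll back the fingers off the post, lift, and go over to the outside of the bolt knob.

Emit:
{"method": "step_arm", "body": {"increments": [{"tx":3.4,"ty":-2.1,"tz":0,"ax":0,"ay":0,"az":0,"claw":-0.3},{"tx":0,"ty":0,"tz":44,"ax":0,"ay":0,"az":0,"claw":-0.3},{"tx":0,"ty":0,"tz":44,"ax":0,"ay":0,"az":0,"claw":-0.3},{"tx":0,"ty":0,"tz":44,"ax":0,"ay":0,"az":0,"claw":-1},{"tx":0,"ty":0,"tz":44,"ax":0,"ay":0,"az":0,"claw":-1},{"tx":0,"ty":0,"tz":0,"ax":0,"ay":0,"az":7.7,"claw":-1}]}}

```text
time_s: 10.5
tcp_pos: [0.4242, -0.1466, 0.2777]
eef_rot: [-179.5, 0.2, -117.9]
contact_force: [1.3, -0.7, -0.3]
gripper_width: 0.0118
```

Emit:
{"method": "step_arm", "body": {"increments": [{"tx":15,"ty":38,"tz":0,"ax":0,"ay":0,"az":7.7,"claw":-1},{"tx":15,"ty":38,"tz":0,"ax":0,"ay":0,"az":7.7,"claw":-1},{"tx":15,"ty":38,"tz":0,"ax":0,"ay":0,"az":0,"claw":-1},{"tx":15,"ty":38,"tz":0,"ax":0,"ay":0,"az":0,"claw":-1},{"tx":15,"ty":38,"tz":0,"ax":0,"ay":0,"az":0,"claw":-1},{"tx":15,"ty":38,"tz":0,"ax":0,"ay":0,"az":0,"claw":-1},{"tx":15,"ty":38,"tz":0,"ax":0,"ay":0,"az":0,"claw":-1},{"tx":13,"ty":38,"tz":0,"ax":0,"ay":0,"az":0,"claw":-1},{"tx":0,"ty":0,"tz":0,"ax":0,"ay":0,"az":0,"claw":-1}]}}

```text
time_s: 11.4
tcp_pos: [0.5407, 0.1615, 0.2702]
eef_rot: [179.9, -0.1, -102.5]
contact_force: [-0.4, 0.5, -0.2]
gripper_width: 0.0003
```

```bash
python3 - <<'E'
from h import *
c=cap('side','s8');print(tang(c,-110,-70))
s=r.get_state();print(s['tcp_pos'],s['eef_rot'],s['gripper_width'])
E
```

```text
[(np.float32(671.2161), np.float64(-89.0)), (np.float32(669.5708), np.float64(-89.25)), (np.float32(667.3976), np.float64(-88.75))]
[0.53975842 0.15979398 0.27026809] [ 1.79898446e+02 -9.18381883e-02 -1.02487044e+02] 0.0005821935568192199
```

Emit:
{"method": "step_arm", "body": {"increments": [{"tx":0,"ty":0,"tz":-45,"ax":0,"ay":0,"az":0,"claw":-1},{"tx":0,"ty":0,"tz":-45,"ax":0,"ay":0,"az":0,"claw":-1},{"tx":0,"ty":0,"tz":-45,"ax":0,"ay":0,"az":0,"claw":-1},{"tx":0,"ty":0,"tz":-36,"ax":0,"ay":0,"az":0,"claw":-1},{"tx":0,"ty":0,"tz":0,"ax":0,"ay":0,"az":0,"claw":-1},{"tx":-2.2,"ty":-9.8,"tz":0,"ax":0,"ay":0,"az":0,"claw":-1},{"tx":-1.3,"ty":-5.9,"tz":0,"ax":0,"ay":0,"az":0,"claw":-1},{"tx":-0.9,"ty":-3.9,"tz":0,"ax":0,"ay":0,"az":0,"claw":-1},{"tx":-0.9,"ty":-3.9,"tz":0,"ax":0,"ay":0,"az":0,"claw":-1},{"tx":-0.9,"ty":-3.9,"tz":0,"ax":0,"ay":0,"az":0,"claw":-1}]}}

```text
time_s: 12.45
tcp_pos: [0.5342, 0.131, 0.1022]
eef_rot: [-179.8, 0.2, -102.7]
contact_force: [-0.3, 9.0, 5.0]
gripper_width: 0.001
```

Emit:
{"method": "step_arm", "body": {"increments": [{"tx":-0.4,"ty":-2.0,"tz":0,"ax":0,"ay":0,"az":0,"claw":-1},{"tx":-0.4,"ty":-2.0,"tz":0,"ax":0,"ay":0,"az":0,"claw":-1}]}}

```text
time_s: 12.65
tcp_pos: [0.5335, 0.1276, 0.1019]
eef_rot: [-179.8, 0.2, -102.6]
contact_force: [0.4, 6.1, 4.3]
gripper_width: -0.0001
```

```bash
python3 - <<'E'
from h import *
c=cap('side','s9');print(tang(c,-110,-70))
A=cv2.resize(c['image'][175:295,200:360],None,fx=5,fy=5,interpolation=cv2.INTER_CUBIC);cv2.imwrite('pics/m9.png',A)
s=r.get_state();print(s['tcp_pos'],s['contact_force'])
E
```

```text
[(np.float32(72.76552), np.float64(-86.75)), (np.float32(72.65251), np.float64(-86.5)), (np.float32(72.115326), np.float64(-87.0))]
[0.53320585 0.12710446 0.10176301] [1.58268373 1.55318052 1.94435018]
```

View pics/m9.png

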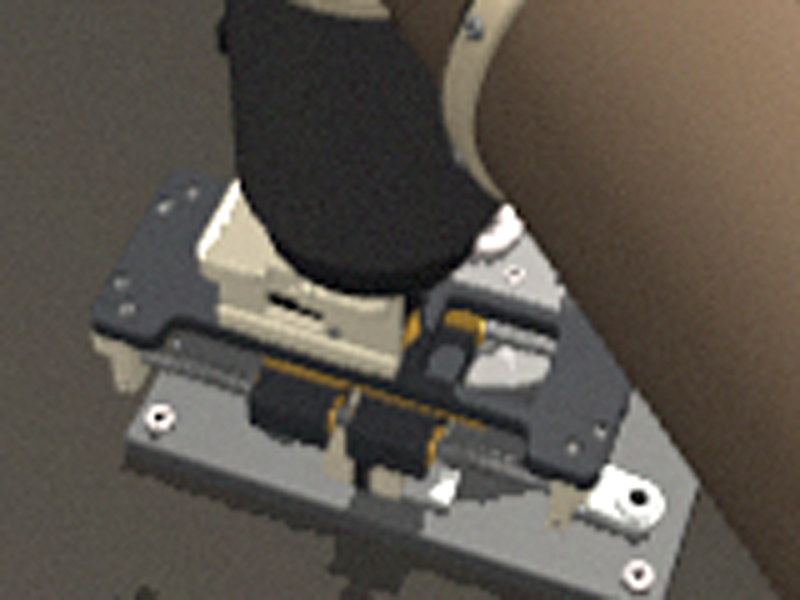

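The gripper hides the knob, but the force shows the bolt sliding, with the TCP at r≈145.5 mm. I'll push on in small steps until it stops solidly.

Emit:
{"method": "step_arm", "body": {"increments": [{"tx":-0.4,"ty":-2.0,"tz":0,"ax":0,"ay":0,"az":0,"claw":-1},{"tx":0,"ty":0,"tz":0,"ax":0,"ay":0,"az":0,"claw":-1}]}}

```text
time_s: 12.9
tcp_pos: [0.533, 0.1257, 0.1016]
eef_rot: [-179.9, 0.2, -102.6]
contact_force: [0.2, 7.1, 5.0]
gripper_width: 0.0005
```

Emit:
{"method": "step_arm", "body": {"increments": [{"tx":-0.4,"ty":-2.0,"tz":0,"ax":0,"ay":0,"az":0,"claw":-1},{"tx":0,"ty":0,"tz":0,"ax":0,"ay":0,"az":0,"claw":-1}]}}

```text
time_s: 13.1
tcp_pos: [0.5331, 0.1254, 0.1017]
eef_rot: [-179.8, 0.3, -102.7]
contact_force: [-0.9, 13.9, 6.2]
gripper_width: 0.0003
```

Emit:
{"method": "step_arm", "body": {"increments": [{"tx":-0.4,"ty":-2.0,"tz":0,"ax":0,"ay":0,"az":0,"claw":-1},{"tx":0,"ty":0,"tz":0,"ax":0,"ay":0,"az":0,"claw":-1}]}}

```text
time_s: 13.3
tcp_pos: [0.5331, 0.1252, 0.1018]
eef_rot: [-179.8, 0.5, -102.6]
contact_force: [-2.5, 22.8, 3.7]
gripper_width: 0.0003
```

It went solid at r=143.6 mm with 23 N, where the fully home position was predicted (143.5). I'll back out, lift and check.

Emit:
{"method": "step_arm", "body": {"increments": [{"tx":2.2,"ty":10,"tz":0,"ax":0,"ay":0,"az":0,"claw":-1},{"tx":3.3,"ty":14,"tz":0,"ax":0,"ay":0,"az":0,"claw":-1},{"tx":0,"ty":0,"tz":44,"ax":0,"ay":0,"az":0,"claw":-1},{"tx":0,"ty":0,"tz":44,"ax":0,"ay":0,"az":0,"claw":-1},{"tx":0,"ty":0,"tz":44,"ax":0,"ay":0,"az":0,"claw":-1},{"tx":0,"ty":0,"tz":44,"ax":0,"ay":0,"az":0,"claw":-0.3},{"tx":0,"ty":0,"tz":0,"ax":0,"ay":0,"az":0,"claw":-0.3}]}}

```text
time_s: 14.0
tcp_pos: [0.5389, 0.1452, 0.2829]
eef_rot: [-179.6, 0.3, -102.7]
contact_force: [1.3, -0.3, -0.7]
gripper_width: 0.0113
```

```bash
python3 - <<'E'
from h import *
c=cap('side','s10');print(tang(c,-110,-70))
A=cv2.resize(c['image'][175:295,220:360],None,fx=5,fy=5,interpolation=cv2.INTER_CUBIC);cv2.imwrite('pics/m10.png',A)
s=r.get_state();print(s['tcp_pos'],s['contact_force'])
for q in(146,126):
  w=np.array([.5006,-.0147])+q/1e3*np.array([.219,.976]);u,v=proj(c,[*w,.107]);print(q,(u-220)*5,(v-175)*5)
E
```

```text
[(np.float32(562.3641), np.float64(-90.0)), (np.float32(562.09424), np.float64(-90.25)), (np.float32(558.9242), np.float64(-89.75))]
[0.53754567 0.14492994 0.27946196] [-0.2152751   0.62987194 -1.20012442]
146 267.9408489237625 435.5031459537642
126 285.26882108973155 395.84335147465663
```

View pics/m10.png

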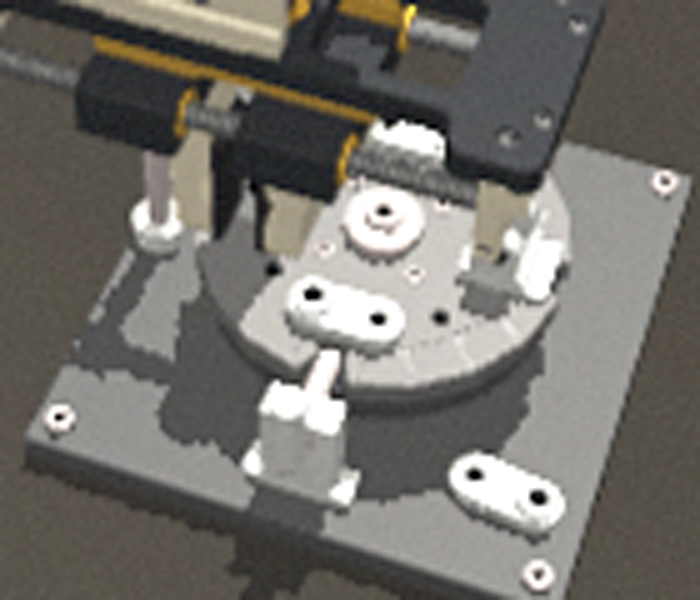

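The bolt stands in the notch with its knob at the home position (285,395), and the table reads −90.0°, so the fork is centred. Next is the lever, for the proof.

Emit:
{"method": "step_arm", "body": {"increments": [{"tx":-14.3,"ty":-36.4,"tz":0,"ax":0,"ay":0,"az":0,"claw":0.1},{"tx":-14.3,"ty":-36.4,"tz":0,"ax":0,"ay":0,"az":0,"claw":0.1},{"tx":-14.3,"ty":-36.4,"tz":0,"ax":0,"ay":0,"az":0,"claw":0.1},{"tx":-14.3,"ty":-36.4,"tz":0,"ax":0,"ay":0,"az":0,"claw":0.1},{"tx":-14.3,"ty":-36.4,"tz":0,"ax":0,"ay":0,"az":0,"claw":0.1},{"tx":-14.3,"ty":-36.4,"tz":0,"ax":0,"ay":0,"az":-6.8,"claw":0.1},{"tx":-14.3,"ty":-36.4,"tz":0,"ax":0,"ay":0,"az":-6.8,"claw":0.1},{"tx":-14.3,"ty":-36.4,"tz":0,"ax":0,"ay":0,"az":-6.8,"claw":0.1},{"tx":0,"ty":0,"tz":0,"ax":0,"ay":0,"az":0,"claw":0.1}]}}

```text
time_s: 14.95
tcp_pos: [0.4194, -0.1495, 0.2752]
eef_rot: [179.8, -0.1, -123.5]
contact_force: [-0.0, -0.1, -0.0]
gripper_width: 0.048
```

```bash
python3 - <<'E'
from h import *
c=cap('side','s11')
s=r.get_state();print(s['tcp_pos'],s['eef_rot'],s['gripper_width'])
u,v=proj(c,[.4256,-.1446,.116]);print((u-240)*4,(v-130)*4)
cv2.imwrite('pics/m11.png',cv2.resize(c['image'][130:265,220:370],None,fx=4,fy=4,interpolation=cv2.INTER_CUBIC)); print((u-220)*4)
E
```

```text
[ 0.42040388 -0.14832886  0.27527089] [ 1.79863455e+02 -1.08207483e-01 -1.23318327e+02] 0.048099460607814885
373.06515663812684 156.74420832329042
453.06515663812684
```

View pics/m11.png

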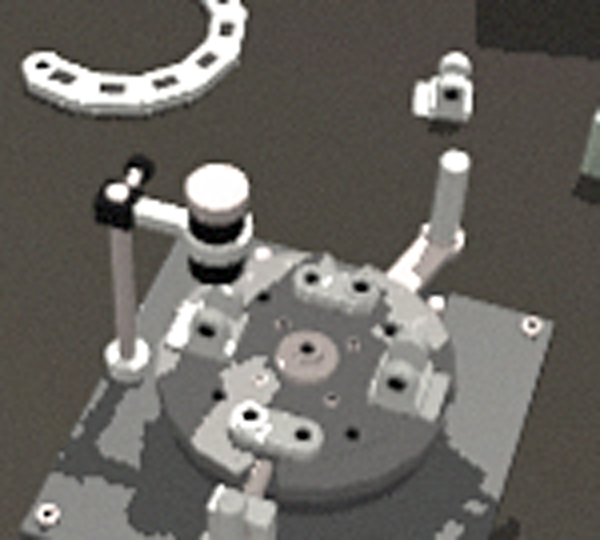

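The post top is at (454,160), matching the prediction, and nothing stands beside it. I'll descend, close to a small gap and swing back counter-clockwise.

Emit:
{"method": "step_arm", "body": {"increments": [{"tx":4,"ty":3.5,"tz":0,"ax":0,"ay":0,"az":0,"claw":0.1},{"tx":0,"ty":0,"tz":-45,"ax":0,"ay":0,"az":0,"claw":0.1},{"tx":0,"ty":0,"tz":-45,"ax":0,"ay":0,"az":0,"claw":0.1},{"tx":0,"ty":0,"tz":-45,"ax":0,"ay":0,"az":0,"claw":0.1},{"tx":0,"ty":0,"tz":-44,"ax":0,"ay":0,"az":0,"claw":0.1},{"tx":0,"ty":0,"tz":0,"ax":0,"ay":0,"az":0,"claw":-0.3},{"tx":0,"ty":0,"tz":0,"ax":0,"ay":0,"az":0,"claw":-0.3},{"tx":0,"ty":0,"tz":0,"ax":0,"ay":0,"az":0,"claw":-0.3}]}}

```text
time_s: 15.8
tcp_pos: [0.428, -0.1427, 0.0995]
eef_rot: [-179.9, 0.1, -123.0]
contact_force: [0.5, 0.5, 0.1]
gripper_width: 0.0326
```

Emit:
{"method": "step_arm", "body": {"increments": [{"tx":9.9,"ty":-5.0,"tz":0,"ax":0,"ay":0,"az":4.2,"claw":-0.3},{"tx":10.3,"ty":-4.3,"tz":0,"ax":0,"ay":0,"az":4.2,"claw":-0.3},{"tx":10.6,"ty":-3.5,"tz":0,"ax":0,"ay":0,"az":4.2,"claw":-0.3},{"tx":10.8,"ty":-2.7,"tz":0,"ax":0,"ay":0,"az":4.2,"claw":-0.3},{"tx":11.0,"ty":-2.0,"tz":0,"ax":0,"ay":0,"az":4.2,"claw":-0.3},{"tx":11.1,"ty":-1.1,"tz":0,"ax":0,"ay":0,"az":4.2,"claw":-0.3},{"tx":0,"ty":0,"tz":0,"ax":0,"ay":0,"az":0,"claw":-0.3}]}}

```text
time_s: 16.5
tcp_pos: [0.4923, -0.1618, 0.0999]
eef_rot: [-179.8, 0.0, -97.8]
contact_force: [-0.7, -0.0, -0.1]
gripper_width: 0.0307
```

Emit:
{"method": "step_arm", "body": {"increments": [{"tx":-11.1,"ty":1.1,"tz":0,"ax":0,"ay":0,"az":-4.2,"claw":-0.3},{"tx":-5.5,"ty":1.0,"tz":0,"ax":0,"ay":0,"az":-2.1,"claw":-0.3},{"tx":-3,"ty":0.6,"tz":0,"ax":0,"ay":0,"az":-1.1,"claw":-0.3},{"tx":0,"ty":0,"tz":0,"ax":0,"ay":0,"az":0,"claw":-0.3}]}}

```text
time_s: 16.9
tcp_pos: [0.4705, -0.1589, 0.0988]
eef_rot: [-179.9, 0.0, -105.3]
contact_force: [0.4, 0.1, -0.1]
gripper_width: 0.0307
```

Emit:
{"method": "step_arm", "body": {"increments": [{"tx":-2.9,"ty":0.7,"tz":0,"ax":0,"ay":0,"az":-1.1,"claw":-0.3},{"tx":-2.9,"ty":0.7,"tz":0,"ax":0,"ay":0,"az":-1.1,"claw":-0.3}]}}

```text
time_s: 17.1
tcp_pos: [0.4648, -0.1576, 0.098]
eef_rot: [-179.9, 0.0, -107.6]
contact_force: [0.5, 0.1, 0.1]
gripper_width: 0.0305
```

Emit:
{"method": "step_arm", "body": {"increments": [{"tx":-1.9,"ty":0.5,"tz":0,"ax":0,"ay":0,"az":-0.7,"claw":-0.3},{"tx":-1.9,"ty":0.5,"tz":0,"ax":0,"ay":0,"az":-0.7,"claw":-0.3}]}}

```text
time_s: 17.3
tcp_pos: [0.4605, -0.1566, 0.0976]
eef_rot: [-180.0, -0.0, -108.9]
contact_force: [0.5, -0.1, 0.3]
gripper_width: 0.0306
```

Emit:
{"method": "step_arm", "body": {"increments": [{"tx":-1.9,"ty":0.6,"tz":0,"ax":0,"ay":0,"az":-0.7,"claw":-0.3},{"tx":-1.0,"ty":0.3,"tz":0,"ax":0,"ay":0,"az":0,"claw":-0.3}]}}

```text
time_s: 17.5
tcp_pos: [0.4574, -0.1558, 0.0975]
eef_rot: [180.0, -0.0, -109.6]
contact_force: [0.3, -1.2, 0.0]
gripper_width: 0.0306
```

Emit:
{"method": "step_arm", "body": {"increments": [{"tx":-1.4,"ty":0.4,"tz":0,"ax":0,"ay":0,"az":-0.7,"claw":-0.3},{"tx":0,"ty":0,"tz":0,"ax":0,"ay":0,"az":0,"claw":-0.3}]}}

```text
time_s: 17.7
tcp_pos: [0.456, -0.1553, 0.0974]
eef_rot: [180.0, -0.0, -110.3]
contact_force: [0.1, 0.5, -0.8]
gripper_width: 0.0307
```

Emit:
{"method": "step_arm", "body": {"increments": [{"tx":-1.9,"ty":0.7,"tz":0,"ax":0,"ay":0,"az":-0.8,"claw":-0.3},{"tx":-1.4,"ty":0.5,"tz":0,"ax":0,"ay":0,"az":-0.6,"claw":-0.3}]}}

```text
time_s: 17.9
tcp_pos: [0.4529, -0.1541, 0.0975]
eef_rot: [180.0, -0.0, -111.7]
contact_force: [0.9, -0.4, -0.6]
gripper_width: 0.0304
```

Emit:
{"method": "step_arm", "body": {"increments": [{"tx":-1.4,"ty":0.5,"tz":0,"ax":0,"ay":0,"az":-0.6,"claw":-0.3},{"tx":0,"ty":0,"tz":0,"ax":0,"ay":0,"az":0,"claw":-0.3}]}}

```text
time_s: 18.1
tcp_pos: [0.4513, -0.1536, 0.0975]
eef_rot: [180.0, -0.0, -112.3]
contact_force: [0.2, -0.2, 0.5]
gripper_width: 0.0307
```

Emit:
{"method": "step_arm", "body": {"increments": [{"tx":-1.4,"ty":0.5,"tz":0,"ax":0,"ay":0,"az":-0.6,"claw":-0.3},{"tx":0,"ty":0,"tz":0,"ax":0,"ay":0,"az":0,"claw":-0.3}]}}

```text
time_s: 18.3
tcp_pos: [0.45, -0.1531, 0.0975]
eef_rot: [180.0, -0.0, -112.9]
contact_force: [-0.5, 0.0, -0.5]
gripper_width: 0.0308
```

Emit:
{"method": "step_arm", "body": {"increments": [{"tx":-1.4,"ty":0.5,"tz":0,"ax":0,"ay":0,"az":-0.6,"claw":-0.3},{"tx":-1.4,"ty":0.5,"tz":0,"ax":0,"ay":0,"az":-0.6,"claw":-0.3}]}}

```text
time_s: 18.5
tcp_pos: [0.4476, -0.1521, 0.0976]
eef_rot: [-180.0, 0.0, -114.1]
contact_force: [1.1, -0.4, -0.7]
gripper_width: 0.0307
```

Emit:
{"method": "step_arm", "body": {"increments": [{"tx":-1.4,"ty":0.5,"tz":0,"ax":0,"ay":0,"az":-0.6,"claw":-0.3},{"tx":0,"ty":0,"tz":0,"ax":0,"ay":0,"az":0,"claw":-0.3}]}}

```text
time_s: 18.7
tcp_pos: [0.4462, -0.1516, 0.0976]
eef_rot: [-180.0, 0.0, -114.7]
contact_force: [1.8, 0.1, -1.1]
gripper_width: 0.0309
```

Emit:
{"method": "step_arm", "body": {"increments": [{"tx":-1.4,"ty":0.6,"tz":0,"ax":0,"ay":0,"az":-0.6,"claw":-0.3},{"tx":0,"ty":0,"tz":0,"ax":0,"ay":0,"az":0,"claw":-0.3}]}}

```text
time_s: 18.9
tcp_pos: [0.4447, -0.151, 0.0976]
eef_rot: [-180.0, 0.0, -115.3]
contact_force: [2.2, 0.4, -0.1]
gripper_width: 0.0305
```

Emit:
{"method": "step_arm", "body": {"increments": [{"tx":-1.4,"ty":0.6,"tz":0,"ax":0,"ay":0,"az":-0.6,"claw":-0.3},{"tx":0,"ty":0,"tz":0,"ax":0,"ay":0,"az":0,"claw":-0.3}]}}

```text
time_s: 19.1
tcp_pos: [0.4433, -0.1504, 0.0976]
eef_rot: [-180.0, 0.0, -115.9]
contact_force: [2.3, -0.3, -2.0]
gripper_width: 0.0307
```

Emit:
{"method": "step_arm", "body": {"increments": [{"tx":-1.0,"ty":0.4,"tz":0,"ax":0,"ay":0,"az":-0.4,"claw":-0.3},{"tx":0,"ty":0,"tz":0,"ax":0,"ay":0,"az":0,"claw":-0.3}]}}

```text
time_s: 19.3
tcp_pos: [0.4425, -0.15, 0.0977]
eef_rot: [-180.0, 0.0, -116.3]
contact_force: [4.2, -1.1, -2.3]
gripper_width: 0.0309
```

Emit:
{"method": "step_arm", "body": {"increments": [{"tx":-1.0,"ty":0.4,"tz":0,"ax":0,"ay":0,"az":-0.4,"claw":-0.3},{"tx":0,"ty":0,"tz":0,"ax":0,"ay":0,"az":0,"claw":-0.3}]}}

```text
time_s: 19.5
tcp_pos: [0.4417, -0.1497, 0.0977]
eef_rot: [-179.9, 0.0, -116.7]
contact_force: [4.7, -1.5, -3.2]
gripper_width: 0.0306
```

It's biting: the force is rising with little travel. I'll go on to about 11–12 N.

Emit:
{"method": "step_arm", "body": {"increments": [{"tx":-1.4,"ty":0.6,"tz":0,"ax":0,"ay":0,"az":0,"claw":-0.3},{"tx":0,"ty":0,"tz":0,"ax":0,"ay":0,"az":0,"claw":-0.3}]}}

```text
time_s: 19.7
tcp_pos: [0.4406, -0.1493, 0.0977]
eef_rot: [-179.9, 0.0, -116.7]
contact_force: [7.0, -4.3, -6.3]
gripper_width: 0.0306
```

Emit:
{"method": "step_arm", "body": {"increments": [{"tx":-1.4,"ty":0.6,"tz":0,"ax":0,"ay":0,"az":0,"claw":-0.3},{"tx":0,"ty":0,"tz":0,"ax":0,"ay":0,"az":0,"claw":-0.3}]}}

```text
time_s: 19.9
tcp_pos: [0.4395, -0.1489, 0.0977]
eef_rot: [-179.9, 0.0, -116.7]
contact_force: [8.0, -7.2, -7.0]
gripper_width: 0.0307
```

Emit:
{"method": "step_arm", "body": {"increments": [{"tx":-1.0,"ty":0.4,"tz":0,"ax":0,"ay":0,"az":0,"claw":-0.3},{"tx":0,"ty":0,"tz":0,"ax":0,"ay":0,"az":0,"claw":-0.3},{"tx":0,"ty":0,"tz":0,"ax":0,"ay":0,"az":0,"claw":-0.3},{"tx":0,"ty":0,"tz":0,"ax":0,"ay":0,"az":0,"claw":-0.3},{"tx":0,"ty":0,"tz":0,"ax":0,"ay":0,"az":0,"claw":-0.3}]}}

```text
time_s: 20.4
tcp_pos: [0.4389, -0.1486, 0.0977]
eef_rot: [-179.9, 0.0, -116.7]
contact_force: [9.5, -8.0, -8.8]
gripper_width: 0.0309
```

Emit:
{"method": "step_arm", "body": {"increments": [{"tx":0,"ty":0,"tz":0,"ax":0,"ay":0,"az":0,"claw":-0.3},{"tx":0,"ty":0,"tz":0,"ax":0,"ay":0,"az":0,"claw":-0.3},{"tx":0,"ty":0,"tz":0,"ax":0,"ay":0,"az":0,"claw":-0.3},{"tx":0,"ty":0,"tz":0,"ax":0,"ay":0,"az":0,"claw":-0.3}]}}

```text
time_s: 20.8
tcp_pos: [0.4389, -0.1486, 0.0977]
eef_rot: [-179.9, 0.0, -116.7]
contact_force: [9.5, -7.6, -8.8]
gripper_width: 0.0308
```

```bash
python3 - <<'E'
from h import *
c=cap('side','s12');print(tang(c,-110,-70))
for _ in range(2):
  s=r.get_state();print(s['tcp_pos'],s['contact_force'],s['moment']);cap('side','tmp')
E
```

```text
[(np.float32(571.58655), np.float64(-91.75)), (np.float32(571.36334), np.float64(-91.5)), (np.float32(570.5835), np.float64(-92.0))]
[ 0.43884926 -0.14866438  0.09770369] [ 9.00273923 -6.87137882 -8.87857142] [-2.70871706 -3.02329395 -0.01238706]
[ 0.43885232 -0.14865548  0.09770797] [ 8.67775146 -7.69889735 -9.98960748] [-2.78075837 -3.03878269 -0.05417578]
```

Emit:
{"method": "step_arm", "body": {"increments": [{"tx":-0.7,"ty":0.3,"tz":0,"ax":0,"ay":0,"az":0,"claw":-0.3},{"tx":0,"ty":0,"tz":0,"ax":0,"ay":0,"az":0,"claw":-0.3},{"tx":0,"ty":0,"tz":0,"ax":0,"ay":0,"az":0,"claw":-0.3},{"tx":0,"ty":0,"tz":0,"ax":0,"ay":0,"az":0,"claw":-0.3},{"tx":0,"ty":0,"tz":0,"ax":0,"ay":0,"az":0,"claw":-0.3},{"tx":0,"ty":0,"tz":0,"ax":0,"ay":0,"az":0,"claw":-0.3},{"tx":0,"ty":0,"tz":0,"ax":0,"ay":0,"az":0,"claw":-0.3}]}}

```text
time_s: 21.65
tcp_pos: [0.4384, -0.1485, 0.0977]
eef_rot: [-179.8, 0.0, -116.7]
contact_force: [10.5, -9.0, -10.3]
gripper_width: 0.0307
```

Emit:
{"method": "step_arm", "body": {"increments": [{"tx":4.5,"ty":-2.0,"tz":0,"ax":0,"ay":0,"az":0,"claw":-0.3},{"tx":4.5,"ty":-2.0,"tz":0,"ax":0,"ay":0,"az":0,"claw":0.1},{"tx":0,"ty":0,"tz":0,"ax":0,"ay":0,"az":0,"claw":0.1},{"tx":0,"ty":0,"tz":44,"ax":0,"ay":0,"az":0,"claw":0.1},{"tx":0,"ty":0,"tz":44,"ax":0,"ay":0,"az":0,"claw":0.1},{"tx":0,"ty":0,"tz":44,"ax":0,"ay":0,"az":0,"claw":0.1},{"tx":0,"ty":0,"tz":44,"ax":0,"ay":0,"az":0,"claw":0.1},{"tx":0,"ty":0,"tz":0,"ax":0,"ay":0,"az":0,"claw":0.1}]}}

```text
time_s: 22.45
tcp_pos: [0.4478, -0.1522, 0.2797]
eef_rot: [-179.5, 0.2, -116.6]
contact_force: [-0.1, -0.1, -0.5]
gripper_width: 0.0485
```

```bash
python3 - <<'E'
from h import *
c=cap('side','s13');print(tang(c,-110,-70)[:2])
cv2.imwrite('pics/m13.png',cv2.resize(c['image'][130:295,220:370],None,fx=3.6,fy=3.6,interpolation=cv2.INTER_CUBIC))
for q in(146,126):
  w=np.array([.5006,-.0147])+q/1e3*np.array([.219,.976]);u,v=proj(c,[*w,.107]);print(q,(u-220)*3.6,(v-130)*3.6)
s=r.get_state();print(s['tcp_pos'],s['contact_force'])
E
```

```text
[(np.float32(575.04175), np.float64(-91.0)), (np.float32(574.3191), np.float64(-90.75))]
146 192.917411225109 475.5622650867102
126 205.3935511846067 447.0072130617528
[ 0.44644189 -0.15173879  0.27649501] [ 0.69461697 -0.83447544 -1.04390125]
```

View pics/m13.png

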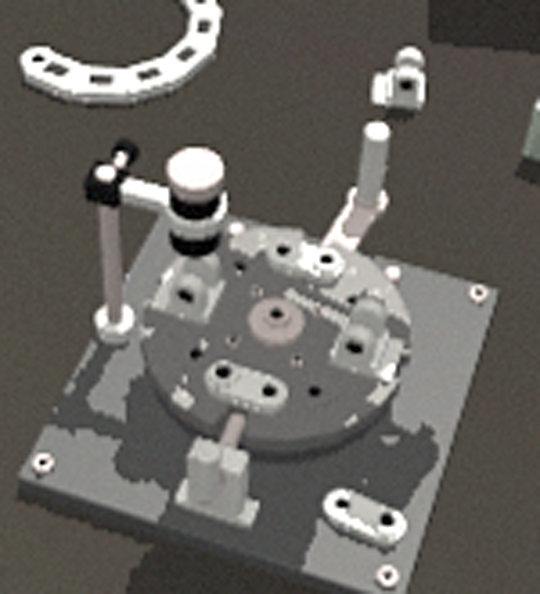

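The bolt is home, with the knob top at about (206,448) against a predicted (205,447). A fork is under the loupe at about −91°, within the bolt's play, and the gripper is clear. I'll hand in.

```bash
python3 -c "
from plant import r
print(r.close_job())"
```

```text
the job is handed in; nothing more can be done
None
```

I finished the job and handed it in at about 22.5 s; no verdict came back.

- **Freewheel:** the lever ran free counter-clockwise (table still) and gripped clockwise. I worked it to and fro clockwise until a fork stood under the loupe, about 1° short of centre.
- **Index bolt:** I pushed it until it stopped solid at about 23 N. The knob was then where "fully home" should be, and the camera put the table at 90.0° against a target of 90°.
- **Proof:** I swung the lever back, then pushed clockwise until it went solid, about 14° back from where I started and well short of its stop. I held about 12 to 13 N on the post for over a second.
- **Last checks:** the bolt was still home and the gripper was clear of everything. I saw nothing on the bench moved, though the last picture shows only part of it.

Two readings did not fully agree:
- **Table angle:** the camera read about 91.5–92° under load and about 91° after release, against 90.0° before. The bolt's play in its notch explains only about 0.6°; the rest is within my image-reading error.
- **Wrist force:** during the proof the sensor also showed about 9–10 N vertically and 3–4 N along the lever. I couldn't explain the vertical reading, and took only the part across the lever as the push.

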